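# Press three glued rosettes flush

## Task

The glue under the three carved rosettes is setting, so press each one gently down with the fingertips until it is flush with its block, in the order they were glued: the dark brown walnut one first, then the red padauk one, then the cream-white maple one. Finish each before touching the next or its block, push only lightly so the carving is not dented, never pull a rosette up, and leave the glue bottle, tin, hoop and gouge where they are.

Things in the scene. Friction and masses are not known exactly. Their poses are not given: they have to be found in the camera images.
- walnut_block: block holding the dark brown rosette: 84 x 84 x 30 mm pale wood on a cork pad 92 x 92 x 14 mm, fixed to the bench. Origin: centre of the pad's underside; z up, x and y along its edges. Top face 44 mm above the bench. The wood is sprung on its pad: past about 5 N it sinks 1 mm per 3 N, at most 8 mm, and comes back when let go.
- walnut_rosette (a joint): how far the dark brown rosette has been pressed in (m): 0 = stands 10 mm proud of the block's top face, 0.010 = flush (its end stop); it starts between 0 and 0.003. It slides straight down against about 4 N of friction and stays where it is left; negative = pulled out
- walnut_top (a point): centre of the flat top of the dark brown walnut rosette, a round wooden inlay 40 mm across in the middle of its block; 44 mm above the bench when flush, up to 54 mm before; z up
- padauk_block: block holding the red rosette: 84 x 84 x 30 mm pale wood on a cork pad 92 x 92 x 14 mm, fixed to the bench. Origin: centre of the pad's underside; z up, x and y along its edges. Top face 44 mm above the bench. The wood is sprung on its pad: past about 5 N it sinks 1 mm per 3 N, at most 8 mm, and comes back when let go.
- padauk_rosette (a joint): how far the red rosette has been pressed in (m): 0 = stands 10 mm proud of the block's top face, 0.010 = flush (its end stop); it starts between 0 and 0.003. It slides straight down against about 4 N of friction and stays where it is left; negative = pulled out
- padauk_top (a point): centre of the flat top of the red padauk rosette, a round wooden inlay 40 mm across in the middle of its block; 44 mm above the bench when flush, up to 54 mm before; z up
- maple_block: block holding the cream-white rosette: 84 x 84 x 30 mm pale wood on a cork pad 92 x 92 x 14 mm, fixed to the bench. Origin: centre of the pad's underside; z up, x and y along its edges. Top face 44 mm above the bench. The wood is sprung on its pad: past about 5 N it sinks 1 mm per 3 N, at most 8 mm, and comes back when let go.
- maple_rosette (a joint): how far the cream-white rosette has been pressed in (m): 0 = stands 10 mm proud of the block's top face, 0.010 = flush (its end stop); it starts between 0 and 0.003. It slides straight down against about 4 N of friction and stays where it is left; negative = pulled out
- maple_top (a point): centre of the flat top of the cream-white maple rosette, a round wooden inlay 40 mm across in the middle of its block; 44 mm above the bench when flush, up to 54 mm before; z up
- glue: loose white glue bottle with orange cap, 54 mm across, 105 mm tall, upright; origin: centre of its underside
- tin: loose red oil tin with a pale metal lid, 68 mm across, 70 mm tall, upright; origin: centre of its underside
- hoop: loose pale wooden hoop, 60 mm outside, 42 mm inside, 35 mm tall, lying flat; origin: centre of its underside
- gouge: loose carving gouge with wooden handle, 170 mm long, lying on the bench along its own x axis (handle towards -x), under 40 mm tall; origin: middle of its underside
Not all that is in view belongs to the job. What is shaped like the walnut_block but pink, purple or yellow is not meant.

How it is judged:
By the outcome, as a careful person would: the job done as asked, in the order asked, and still so for the second after the job is handed in, with the robot touching nothing.
It also fails if it takes over 51 s, if anything falls off the work surface, if the arm or the gripper's body presses on something with over 40 N, if the wrist force passes 120 N, or if a joint passes its speed limit or range.

## Robot

A 6-joint arm with a two-finger parallel gripper is mounted at the origin on the work surface. World frame = base frame: x ahead of the robot, y to its left, z up, the work surface at z = 0. Lengths are in m, angles in rad, forces in N, time in s.
With the tool pointing down it reaches from about 0.325 to 0.9 m from the base axis. Payload 6.1 kg.
Tool frame: the origin (TCP) lies at the centre of the arm's flange, where the gripper is bolted on; the fingertips stand 182 mm ahead of it and the grasp point (between the pads) lies 164 mm ahead of it; z points along the fingers, y is the line along which they close (so a half turn about z gives the same grasp; the last joint's range is limited). The gripper opens to 87 mm and grips with 3 to 60 N. Pads are 19 mm wide; open, the fingers measure 117 mm over their backs; the gripper's body (75 mm by 190 mm) begins 51 mm behind the grasp point.
Start: joints at [1.165, 0.22, 1.526, -0, 1.395, -0.126], TCP at [0.173, 0.601, 0.405] pointing down, gripper open.
Joint ranges: [-2.98, 2.98], [-0.91, 2.08], [0.09, 2.57], [-1.24, 4.39], [0.2, 2.65], [-2.68, 2.68]. Speed limits (rad/s): [2.57, 2.57, 3.01, 3.14, 3.14, 3.14].

## Interface

Orientations are given as [roll, pitch, yaw] about the fixed x, y, z axes, in that order (R = Rz(yaw) Ry(pitch) Rx(roll)).
In Python, from cell import manip, optics, hand_in gives the robot as it stands. The module is installed in compiled form; this text tells all that it offers.
- The arm moves only by the tool play_rows, never from a script. Its argument "targets" is a list of rows, each a list of 3 entries, a list of its own where there are three numbers: the closure, from 0 (fully open) to 1 (shut), then the shift along the tool's x, y, z normalised to -1 to 1, where 1 is 20 cm, then the turn, a rotation vector about the tool's x, y, z normalised to -1 to 1, where 1 is pi/4 rad. A call has 1 to 12 rows; each row is the pose to reach, as a shift and turn from the pose commanded when the call began, along the tool's axes at that moment; what a row does not reach only later rows make up. A row lasts 1/12 s, in which the tool goes at most 41.7 mm and 7.16 degrees, less where a joint would pass 70% of its speed; a pose out of reach is approached as far as the arm can. A call with a number of a shift or a turn outside -1 to 1 is refused whole. A call with a gripper value outside its range is refused whole. The fingers move at their own pace and stop on an object; the grip force is fixed at half the most. Time passes only in rows, so rows that repeat a pose let the fingers close. It gives the time, the measured TCP pose, the force, the opening and the grip force at its end, in the units of the state.
- manip.get_obs(): the state, without advancing time (a new reading comes with each control period).
- optics.snapshot(name): name is "scene" or "top" or "wrist"; returns a dict with "color" (480x640x3 uint8, red, green, blue), "fx", "fy", "cx", "cy" (pixels), "rvec" (rotation vector, rad) and "tvec" (3), from world to camera coordinates, as OpenCV has them. Camera axes: x right, y down, z forward; pixel columns grow to the right and rows downward; lengths in m; the calibration is good to about 2 mm. The wrist camera is an equidistant fisheye: a pixel r from the principal point sees the ray r / f radians off the axis. A picture is of the moment at which its call begins. There is no depth.
- hand_in(): hands the job in; it is judged then, once.
The state is a dict: "t": time; "qpos": joint angles; "qvel": joint speeds; "joint_torque": joint torques, N m; "position": TCP position; "eef_rot": TCP orientation; "contact_force": force on the tool from outside, world axes, zero at the start; "ft_torque": the same for the moment, N m; "gripper_width": finger opening in m; "grasp_force": force on a finger pad.
Only numpy, scipy, OpenCV 4.12 (cv2) and the standard library are available. Lean on these libraries where they do the work, as an engineer would, in place of code of your own. Each camera call takes 0.05 s, during which the arm holds its last target. There are 200 camera calls.

## Working session

There is one attempt and no reset: what is moved stays moved. The work goes in short steps, Python scripts to look and compute and a tool call to move; the robot and the scene stay as the last step left them, time stands still between calls to the robot, and variables do not carry over. Pictures are saved under pics/ and viewed, at most 10 in all, crops included, and the job is handed in when it is done.

Besides the shell and the picture viewer there is one more tool, called after "Call:" as a command line: name --argument value ..., lists and objects as JSON in quotes. play_rows: Moves the arm, as the interface text tells. Scaled input: -1 to 1 covers 20 cm each way for a shift and pi/4 rad each way for a turn. Its arguments: {"type":"object","properties":{"targets":{"type":"array"}},"required":["targets"]}

```bash
mkdir -p pics; python3 - <<'E'
from cell import manip, optics
import cv2
o=manip.get_obs(); print({k:(v if not hasattr(v,'round') else v) for k,v in o.items()})
for n in("scene","top"):
    s=optics.snapshot(n); cv2.imwrite(f"pics/{n}1.png",s["color"][:,:,::-1]); print(n,s["fx"],s["fy"],s["cx"],s["cy"],s["rvec"],s["tvec"])
E
```

```text
{'t': 0.0, 'qpos': array([ 1.16490086e+00,  2.21194320e-01,  1.52761008e+00,  1.83620973e-05,
        1.39469392e+00, -1.26114340e-01]), 'qvel': array([-7.57564025e-04, -1.14642178e-04, -7.84243915e-04, -3.50457707e-04,
        4.48003437e-04,  7.83916532e-05]), 'joint_torque': array([ 7.09773394e-04, -4.94634533e+01, -3.87367344e+01,  6.98479288e-02,
        5.77320205e-02, -1.21681633e-04]), 'position': array([0.17249235, 0.60044355, 0.40365717]), 'eef_rot': array([-3.13970440e+00, -2.57622662e-04,  2.86180805e+00]), 'contact_force': array([ 0.22560701, -0.28959392,  0.30634636]), 'ft_torque': array([-0.00940657, -0.00168036, -0.01648639]), 'grasp_force': 0.0, 'gripper_width': 0.08679538140367787}
scene 478.51185083082026 478.51185083082026 324.37035546235415 236.67533574486973 [ 1.81816272  1.39195782 -0.7081388 ] [-0.05502843 -0.2442679   1.67173217]
top 606.5994842454331 606.5994842454331 316.4193712738821 232.1708837062393 [ 2.16294674 -2.11641236  0.18325517] [-0.07784127  0.52099396  1.23515518]
```

View pics/scene1.png

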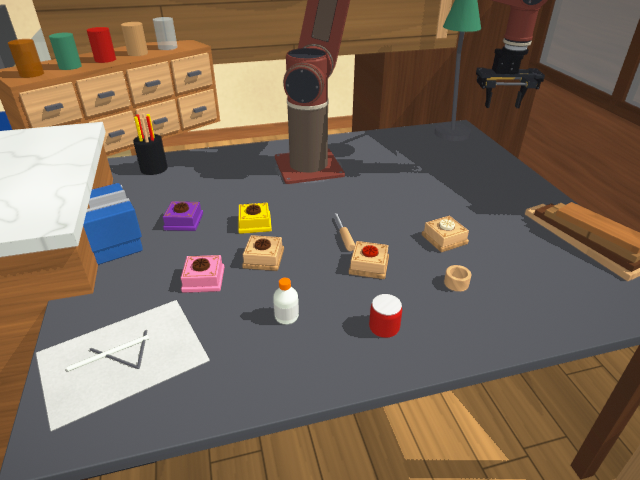

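View pics/top1.png

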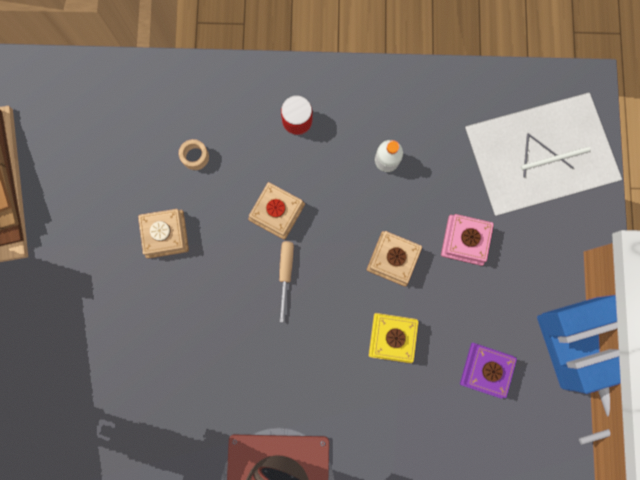

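Candidates for the dark brown rosette in the top view are pale block (396,257), pink (470,238), yellow (396,338) and purple (492,371). By the description it's the pale one at (396,257), scene (263,244). Red padauk is at (276,208) in top and (370,252) in scene. Maple is at (159,231) in top and (447,226) in scene.

```bash
cat > h.py <<'E'
import numpy as np, cv2
from cell import manip, optics
def cam(s):
    K=np.array([[s["fx"],0,s["cx"]],[0,s["fy"],s["cy"]],[0,0,1]]); R=cv2.Rodrigues(np.array(s["rvec"],float))[0]
    return K,R,np.array(s["tvec"],float)
def ray(s,p):
    K,R,t=cam(s); d=R.T@np.linalg.solve(K,[p[0],p[1],1]); return -R.T@t,d/np.linalg.norm(d)
def onz(s,p,z):
    c,d=ray(s,p); return c+d*(z-c[2])/d[2]
def tri(r):
    A=sum(np.eye(3)-np.outer(d,d) for c,d in r); b=sum((np.eye(3)-np.outer(d,d))@c for c,d in r)
    return np.linalg.solve(A,b)
def blob(img,p,kind,rad):
    x0,y0=int(p[0])-rad,int(p[1])-rad; c=img[y0:y0+2*rad+1,x0:x0+2*rad+1]
    h,s,v=[a.astype(int) for a in cv2.split(cv2.cvtColor(c,cv2.COLOR_RGB2HSV))]
    m={'walnut':(v<110),'padauk':(s>175)&((h<8)|(h>170)),'maple':(s<75)&(v>120)}[kind].astype(np.uint8)
    m=cv2.morphologyEx(m,cv2.MORPH_CLOSE,np.ones((3,3)))
    n,l,st,_=cv2.connectedComponentsWithStats(m); i=1+np.argmax(st[1:,4])
    cn=max(cv2.findContours((l==i).astype(np.uint8),0,1)[0],key=len); h_=cv2.convexHull(cn)
    e=cv2.fitEllipse(h_); return np.array(e[0])+[x0,y0],e[1],e[2]
E
python3 - <<'E'
from h import *
S=optics.snapshot("scene");T=optics.snapshot("top")
px={'walnut':((263,244),(396,257)),'padauk':((370,251),(276,208)),'maple':((447,226),(159,231))}
for k,(a,b) in px.items():
    A=blob(S["color"],a,k,11);B=blob(T["color"],b,k,15)
    P=tri([ray(S,A[0]),ray(T,B[0])])
    print(k,A,B,P.round(4),onz(S,A[0],.053)[:2].round(4),onz(T,B[0],.053)[:2].round(4), np.hypot(*P[:2]).round(3))
for n,p,z in(("glue",(392,148),.105),("tin",(297,109),.07),("hoop",(194,154),.035),("gougeH",(287,247),.02),("gougeT",(283,320),.01)):print(n,onz(T,p,z).round(3))
a=cv2.resize(T["color"][200:320,340:500],None,fx=4,fy=4)
b=cv2.resize(S["color"][200:290,220:340],(640,480))
cv2.imwrite("pics/c.png",a[:,:,::-1])
E
```

```text
walnut (array([261.87332249, 244.312253  ]), (10.727336883544922, 15.017171859741211), 84.36766815185547) (array([396.26264286, 256.52105713]), (16.76128387451172, 17.354412078857422), 122.32056427001953) [ 0.4737 -0.236   0.0478] [ 0.4801 -0.2385] [ 0.4734 -0.2335] 0.529
padauk (array([369.82863235, 250.80742741]), (11.635936737060547, 15.683865547180176), 96.64098358154297) (array([275.39306259, 207.74808216]), (17.00669288635254, 17.818918228149414), 79.28134155273438) [0.5715 0.0201 0.049 ] [0.5762 0.0171] [0.571  0.0209] 0.572
maple (array([446.56776619, 224.39951992]), (10.528728485107422, 15.37523365020752), 98.619140625) (array([159.07258511, 230.40860176]), (19.632436752319336, 20.40143394470215), 84.50767517089844) [0.5167 0.2603 0.0514] [0.5188 0.2568] [0.5172 0.2618] 0.579
glue [ 0.691 -0.218  0.105]
tin [ 0.783 -0.019  0.07 ]
hoop [0.689 0.202 0.035]
gougeH [ 0.493 -0.004  0.02 ]
gougeT [ 0.339 -0.     0.01 ]
```

View pics/c.png

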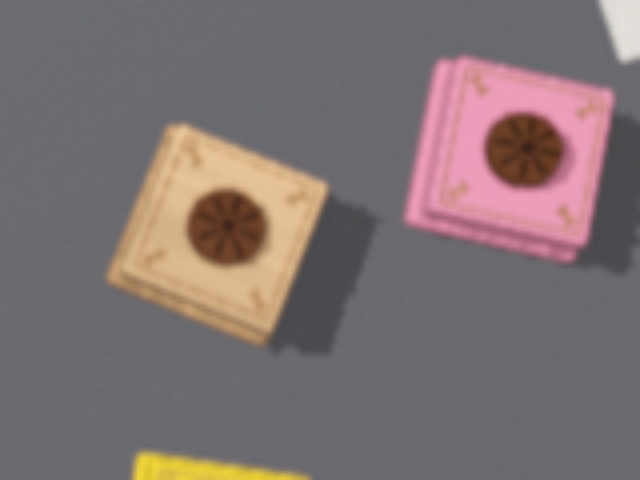

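The crop shows the dark rosette on pale wood (crop (228,228), i.e. top (397,257)), with the pink block beside it at crop (525,150). That confirms the walnut choice. Heights are 48–51 mm, within 44–54. Now I'll move to hover over walnut with the fingers shut.

Call:
play_rows --targets '[[1,[-0.65,-0.9,0.1],[0,0,0]],[1,[-0.65,-0.9,0.1],[0,0,0]],[1,[-0.65,-0.9,0.1],[0,0,0]],[1,[-0.65,-0.9,0.1],[0,0,0]],[1,[-0.65,-0.9,0.1],[0,0,0]],[1,[-0.65,-0.9,0.1],[0,0,0]],[1,[-0.65,-0.9,0.1],[0,0,0]]]'

```text
t: 0.78
position: [0.2485, 0.3891, 0.3841]
eef_rot: [-3.14, 0.0, 2.858]
contact_force: [0.1, 0.6, 0.8]
gripper_width: 0.0483
grasp_force: 0.0
```

Call:
play_rows --targets '[[1,[-0.65,-0.9,0.1],[0,0,0]],[1,[-0.65,-0.9,0.1],[0,0,0]],[1,[-0.65,-0.9,0.1],[0,0,0]],[1,[-0.65,-0.9,0.1],[0,0,0]],[1,[-0.65,-0.9,0.1],[0,0,0]],[1,[-0.65,-0.9,0.1],[0,0,0]],[1,[-0.65,-0.9,0.1],[0,0,0]]]'

```text
t: 1.37
position: [0.3241, 0.181, 0.3648]
eef_rot: [-3.141, 0.001, 2.857]
contact_force: [-0.5, 1.1, 0.8]
gripper_width: 0.0039
grasp_force: 0.0
```

Call:
play_rows --targets '[[1,[-0.65,-0.9,0.1],[0,0,0]],[1,[-0.65,-0.9,0.1],[0,0,0]],[1,[-0.65,-0.9,0.1],[0,0,0]],[1,[-0.65,-0.9,0.1],[0,0,0]],[1,[-0.65,-0.9,0.1],[0,0,0]],[1,[-0.65,-0.9,0.1],[0,0,0]],[1,[-0.65,-0.9,0.1],[0,0,0]]]'

```text
t: 1.95
position: [0.3998, -0.0276, 0.3449]
eef_rot: [-3.142, 0.001, 2.858]
contact_force: [-0.0, 0.6, 0.1]
gripper_width: 0.0006
grasp_force: 0.0
```

Call:
play_rows --targets '[[1,[-0.65,-0.9,0.1],[0,0,0]],[1,[-0.65,-0.9,0.1],[0,0,0]],[1,[-0.65,-0.9,0.1],[0,0,0]],[1,[-0.65,-0.9,0.1],[0,0,0]],[1,[-0.65,-0.9,0.1],[0,0,0]],[1,[-0.65,-0.9,0.1],[0,0,0]],[1,[-0.65,-0.9,0.1],[0,0,0]]]'

```text
t: 2.53
position: [0.4754, -0.2358, 0.3244]
eef_rot: [3.141, 0.0, 2.861]
contact_force: [0.8, 0.5, 0.5]
gripper_width: 0.0007
grasp_force: 0.0
```

```bash
cat >> h.py <<'E'
from scipy.spatial.transform import Rotation as Ro
def go(p,tipz):
    "shift (normalised) from measured pose to fingertip at p, tipz"
    o=manip.get_obs(); R=Ro.from_euler('xyz',o["eef_rot"])
    d=np.array([p[0],p[1],tipz+.182])-o["position"]; return (R.inv().apply(d)/.2).round(4)
def fray(s,p):
    K,R,t=cam(s); u=np.array([p[0]-s["cx"],p[1]-s["cy"]])/s["fx"]; r=np.hypot(*u)
    d=R.T@np.r_[u/r*np.sin(r),np.cos(r)]; return -R.T@t,d
def fpix(s,P):
    K,R,t=cam(s); c=R@np.array(P)+t; a=np.arctan2(np.hypot(c[0],c[1]),c[2]); return np.array([s["cx"],s["cy"]])+s["fx"]*a*c[:2]/np.hypot(c[0],c[1])
E
python3 - <<'E'
from h import *
o=manip.get_obs();print(o["t"],o["position"],o["eef_rot"],o["contact_force"],o["gripper_width"],o["qpos"])
W=optics.snapshot("wrist");cv2.imwrite("pics/w1.png",W["color"][:,:,::-1]);print(fpix(W,[.4737,-.235,.05]),fpix(W,o["position"]-[0,0,.182]),go((.4745,-.2355),.07))
E
```

```text
2.5333 [ 0.47543282 -0.23583409  0.32439273] [3.14130547e+00 3.10429503e-04 2.86051993e+00] [0.83596733 0.53082669 0.47585717] 0.0006730616279972177 [-6.09239033e-01  6.86109755e-02  1.85188048e+00  3.95899603e-04
  1.22089992e+00 -1.89909836e+00]
[326.88734303 237.6802504 ] [326.57734831 296.51543743] [-0.0008 -0.0072  0.3614]
```

View pics/w1.png

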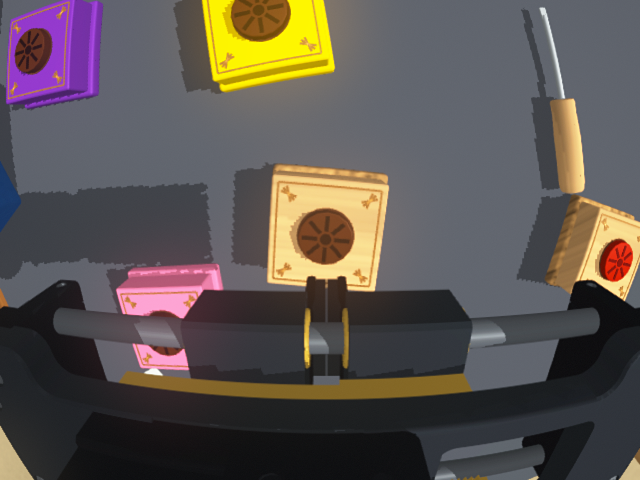

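The wrist view shows the walnut rosette at (325,236), against a predicted (327,238), so they agree within about 1 mm. The shut fingertips are near (327,290). I'll descend to about 8 mm above it.

Call:
play_rows --targets '[[1,[0,-0.005,0.15],[0,0,0]],[1,[0,-0.005,0.25],[0,0,0]],[1,[0,-0.005,0.32],[0,0,0]],[1,[0,-0.005,0.37],[0,0,0]],[1,[0,-0.005,0.4],[0,0,0]],[1,[0,-0.005,0.4],[0,0,0]],[1,[0,-0.005,0.4],[0,0,0]],[1,[0,-0.005,0.4],[0,0,0]]]'

```text
t: 3.25
position: [0.4739, -0.2357, 0.246]
eef_rot: [-3.141, 0.002, 2.862]
contact_force: [0.6, -0.3, 0.2]
gripper_width: 0.0003
grasp_force: 0.0
```

```bash
python3 - <<'E'
from h import *
o=manip.get_obs();print(o["t"],o["position"],o["contact_force"],o["qvel"].round(4))
W=optics.snapshot("wrist");T=optics.snapshot("top");
a=np.hstack([W["color"][180:420,170:490],cv2.resize(T["color"][217:297,343:450],(320,240))]);a=cv2.resize(a,(800,300))
cv2.imwrite("pics/w2.png",a[:,:,::-1])
E
```

```text
3.25 [ 0.47389342 -0.2357231   0.24598849] [ 0.58020949 -0.2549309   0.23914888] [-0.0075 -0.0029 -0.0054 -0.001  -0.0009 -0.002 ]
```

View pics/w2.png

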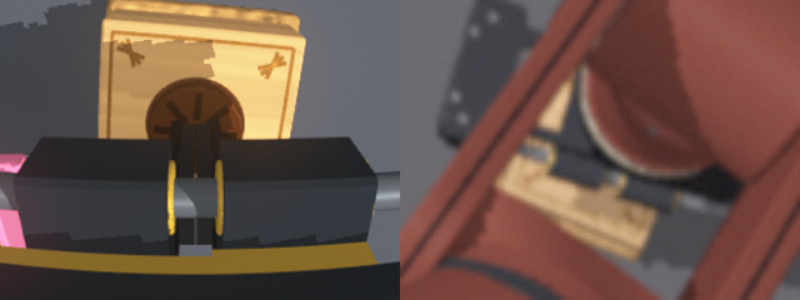

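The fingertips are over the middle of the rosette (crop (195,120)). Now I'll press slowly while watching the force.

Call:
play_rows --targets '[[1,[0,0,0.01],[0,0,0]],[1,[0,0,0.02],[0,0,0]],[1,[0,0,0.03],[0,0,0]],[1,[0,0,0.04],[0,0,0]],[1,[0,0,0.05],[0,0,0]],[1,[0,0,0.055],[0,0,0]],[1,[0,0,0.06],[0,0,0]],[1,[0,0,0.065],[0,0,0]],[1,[0,0,0.07],[0,0,0]],[1,[0,0,0.07],[0,0,0]],[1,[0,0,0.07],[0,0,0]]]'

```text
t: 4.27
position: [0.4732, -0.2359, 0.2306]
eef_rot: [-3.142, -0.0, 2.862]
contact_force: [-0.6, 0.6, 2.3]
gripper_width: 0.0002
grasp_force: 1.0
```

Call:
play_rows --targets '[[1,[0,0,0.002],[0,0,0]],[1,[0,0,0.005],[0,0,0]],[1,[0,0,0.007],[0,0,0]],[1,[0,0,0.01],[0,0,0]],[1,[0,0,0.01],[0,0,0]],[1,[0,0,0.01],[0,0,0]]]'

```text
t: 4.77
position: [0.4732, -0.2359, 0.2286]
eef_rot: [-3.142, -0.0, 2.862]
contact_force: [-2.2, 0.2, 2.8]
gripper_width: 0.0009
grasp_force: 1.3
```

Call:
play_rows --targets '[[1,[0,0,0.002],[0,0,0]],[1,[0,0,0.005],[0,0,0]],[1,[0,0,0.007],[0,0,0]],[1,[0,0,0.007],[0,0,0]],[1,[0,0,0.007],[0,0,0]]]'

```text
t: 5.18
position: [0.4733, -0.2359, 0.2272]
eef_rot: [3.142, 0.0, 2.862]
contact_force: [-1.5, -0.7, 1.7]
gripper_width: 0.0002
grasp_force: 0.9
```

Call:
play_rows --targets '[[1,[0,0,0.002],[0,0,0]],[1,[0,0,0.004],[0,0,0]],[1,[0,0,0.004],[0,0,0]],[1,[0,0,0.004],[0,0,0]]]'

```text
t: 5.52
position: [0.4733, -0.2359, 0.2266]
eef_rot: [3.142, 0.0, 2.862]
contact_force: [-1.8, 0.1, 4.2]
gripper_width: 0.0005
grasp_force: 1.9
```

```bash
python3 - <<'E'
from h import *
for i in range(4):
    o=manip.get_obs();print(o["t"],o["position"],o["contact_force"],o["ft_torque"]); optics.snapshot("scene")
E
```

```text
5.5167 [ 0.47333375 -0.23586851  0.22661552] [-1.78425771  0.09732972  4.15011718] [0.10429124 0.37868341 0.01179182]
5.5667 [ 0.4733285  -0.23586392  0.22661945] [-2.05610469  1.06989974  4.29203789] [ 0.02136702  0.34442592 -0.03086441]
5.6167 [ 0.47333449 -0.23588142  0.22662336] [-2.50126092  0.31568263  3.23477289] [0.03644954 0.3368557  0.00739509]
5.6667 [ 0.47332256 -0.23588137  0.22660663] [-2.02396692  0.35557532  3.64131178] [ 0.09376168  0.30953407 -0.01105621]
```

Call:
play_rows --targets '[[1,[0,0,0.002],[0,0,0]],[1,[0,0,0.003],[0,0,0]],[1,[0,0,0.003],[0,0,0]],[1,[0,0,0.003],[0,0,0]]]'

```text
t: 6.05
position: [0.4733, -0.2359, 0.2262]
eef_rot: [-3.142, 0.0, 2.862]
contact_force: [-2.3, 0.9, 5.5]
gripper_width: 0.0002
grasp_force: 3.0
```

Call:
play_rows --targets '[[1,[0,0,0.002],[0,0,0]],[1,[0,0,0.002],[0,0,0]],[1,[0,0,0.002],[0,0,0]]]'

```text
t: 6.3
position: [0.4734, -0.2359, 0.2259]
eef_rot: [-3.142, 0.0, 2.862]
contact_force: [-3.2, 1.0, 7.0]
gripper_width: 0.0003
grasp_force: 3.4
```

Call:
play_rows --targets '[[1,[0,0,0.002],[0,0,0]],[1,[0,0,0.002],[0,0,0]],[1,[0,0,0.002],[0,0,0]]]'

```text
t: 6.55
position: [0.4734, -0.2359, 0.2256]
eef_rot: [3.142, 0.0, 2.862]
contact_force: [-3.1, 0.7, 7.1]
gripper_width: 0.0003
grasp_force: 3.9
```

Call:
play_rows --targets '[[1,[0,0,0.002],[0,0,0]],[1,[0,0,0.002],[0,0,0]],[1,[0,0,0.002],[0,0,0]],[1,[0,0,0.002],[0,0,0]]]'

```text
t: 6.88
position: [0.4734, -0.2359, 0.2254]
eef_rot: [-3.142, 0.0, 2.862]
contact_force: [-3.8, 1.5, 7.8]
gripper_width: 0.0005
grasp_force: 4.3
```

Call:
play_rows --targets '[[1,[0,0,-0.01],[0,0,0]],[1,[0,0,-0.03],[0,0,0]],[1,[0,0,-0.1],[0,0,0]],[1,[0,0,-0.3],[0,0,0]],[1,[0,0,-0.5],[0,0,0]],[1,[0,0,-0.5],[0,0,0]],[1,[0,0,-0.5],[0,0,0]]]'

```text
t: 7.47
position: [0.4744, -0.2365, 0.3279]
eef_rot: [-3.139, 0.007, 2.862]
contact_force: [-0.3, 0.3, -0.3]
gripper_width: 0.0008
grasp_force: 0.0
```

```bash
python3 - <<'E'
from h import *
o=manip.get_obs();print(o["t"],o["position"],o["contact_force"])
W=optics.snapshot("wrist");cv2.imwrite("pics/w3.png",W["color"][150:330,200:440][:,:,::-1].repeat(3,0).repeat(3,1)[:540])
print(go((.572,.0205),.15))
E
```

```text
7.4667 [ 0.47436974 -0.23652359  0.32791903] [-0.31554623  0.32140105 -0.27043289]
[-0.1189  1.3684 -0.0326]
```

View pics/w3.png

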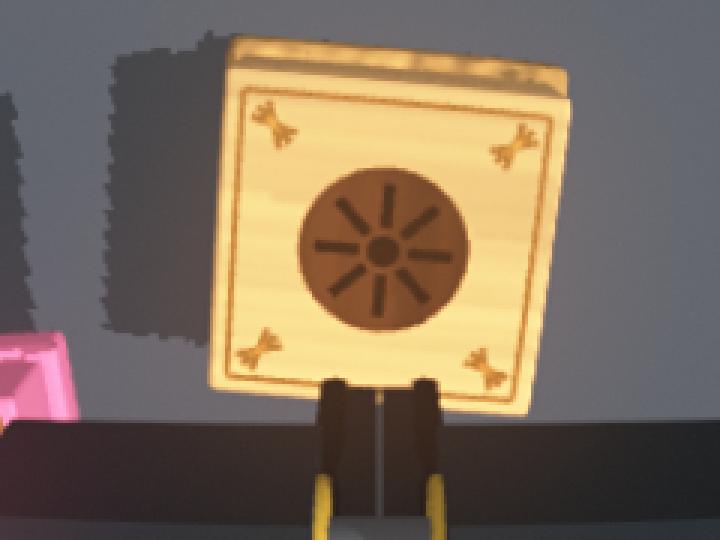

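The walnut rosette sits flush, with no rim side visible around crop (384,248). Next is padauk.

Call:
play_rows --targets '[[1,[-0.06,0.684,0],[0,0,0]],[1,[-0.06,0.684,0],[0,0,0]],[1,[-0.06,0.684,0],[0,0,0]],[1,[-0.06,0.684,0],[0,0,0]],[1,[-0.06,0.684,0],[0,0,0]]]'

```text
t: 7.93
position: [0.5226, -0.1047, 0.3226]
eef_rot: [3.14, -0.003, 2.866]
contact_force: [-0.2, 0.3, 0.2]
gripper_width: 0.0003
grasp_force: 0.0
```

Call:
play_rows --targets '[[1,[-0.06,0.684,0],[0,0,0]],[1,[-0.06,0.684,0],[0,0,0]],[1,[-0.06,0.684,0],[0,0,0]],[1,[-0.06,0.684,0],[0,0,0]],[1,[-0.06,0.684,0],[0,0,0]],[1,[-0.06,0.684,0],[0,0,0]]]'

```text
t: 8.43
position: [0.5715, 0.02, 0.3233]
eef_rot: [-3.14, -0.002, 2.863]
contact_force: [0.4, -0.1, -0.8]
gripper_width: 0.0005
grasp_force: 0.0
```

```bash
python3 - <<'E'
from h import *
o=manip.get_obs();print(o["t"],o["position"],o["eef_rot"],o["contact_force"])
W=optics.snapshot("wrist");p=fpix(W,[.572,.0205,.052]);b=blob(W["color"],p,"padauk",45);c,d=fray(W,b[0]);P=c+d*(.052-c[2])/d[2]
print(p,b,P,go(P,.062))
cv2.imwrite("pics/w4.png",W["color"][100:400,120:520][:,:,::-1])
E
```

```text
8.4333 [0.57148655 0.01995028 0.32332866] [-3.14021420e+00 -2.23016715e-03  2.86308462e+00] [ 0.39603164 -0.12269643 -0.81480872]
[327.98023448 242.88563246] (array([326.72251129, 240.29660034]), (54.05320358276367, 55.382171630859375), 86.72188568115234) [0.56991549 0.02017034 0.052     ] [0.0076 0.0029 0.398 ]
```

View pics/w4.png

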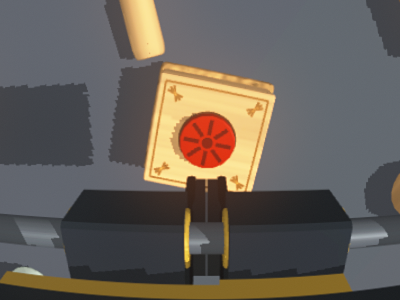

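The red rosette is at crop (207,140), standing slightly proud, within 2 mm of the expected place. Descending and pressing.

Call:
play_rows --targets '[[1,[0.004,0,0.15],[0,0,0]],[1,[0.004,0,0.25],[0,0,0]],[1,[0.004,0,0.32],[0,0,0]],[1,[0.004,0,0.37],[0,0,0]],[1,[0.004,0,0.4],[0,0,0]],[1,[0.004,0,0.4],[0,0,0]],[1,[0.004,0,0.4],[0,0,0]]]'

```text
t: 9.07
position: [0.5713, 0.0199, 0.2451]
eef_rot: [-3.142, 0.0, 2.861]
contact_force: [-0.1, -0.2, 0.6]
gripper_width: 0.0002
grasp_force: 0.0
```

Call:
play_rows --targets '[[1,[0,0,0.01],[0,0,0]],[1,[0,0,0.02],[0,0,0]],[1,[0,0,0.03],[0,0,0]],[1,[0,0,0.035],[0,0,0]],[1,[0,0,0.04],[0,0,0]],[1,[0,0,0.045],[0,0,0]],[1,[0,0,0.05],[0,0,0]],[1,[0,0,0.055],[0,0,0]],[1,[0,0,0.06],[0,0,0]],[1,[0,0,0.06],[0,0,0]],[1,[0,0,0.06],[0,0,0]]]'

```text
t: 9.98
position: [0.5712, 0.0207, 0.2328]
eef_rot: [3.141, 0.0, 2.862]
contact_force: [-1.2, -0.0, 2.8]
gripper_width: 0.0007
grasp_force: 1.4
```

Down 5 mm more, to a TCP height of about 0.228.

Call:
play_rows --targets '[[1,[0,0,0.004],[0,0,0]],[1,[0,0,0.008],[0,0,0]],[1,[0,0,0.012],[0,0,0]],[1,[0,0,0.016],[0,0,0]],[1,[0,0,0.02],[0,0,0]],[1,[0,0,0.024],[0,0,0]],[1,[0,0,0.024],[0,0,0]],[1,[0,0,0.024],[0,0,0]]]'

```text
t: 10.65
position: [0.5711, 0.0207, 0.2278]
eef_rot: [3.141, 0.0, 2.862]
contact_force: [1.0, 0.2, 2.1]
gripper_width: 0.0001
grasp_force: 0.8
```

Call:
play_rows --targets '[[1,[0,0,0.003],[0,0,0]],[1,[0,0,0.006],[0,0,0]],[1,[0,0,0.006],[0,0,0]],[1,[0,0,0.006],[0,0,0]]]'

```text
t: 10.98
position: [0.5712, 0.0207, 0.2267]
eef_rot: [3.141, 0.0, 2.862]
contact_force: [0.1, 1.3, 2.7]
gripper_width: 0.0006
grasp_force: 1.3
```

Call:
play_rows --targets '[[1,[0,0,0.003],[0,0,0]],[1,[0,0,0.003],[0,0,0]],[1,[0,0,0.003],[0,0,0]]]'

```text
t: 11.23
position: [0.5712, 0.0207, 0.2264]
eef_rot: [3.142, 0.0, 2.862]
contact_force: [-1.4, 1.9, 4.3]
gripper_width: 0.0002
grasp_force: 2.7
```

Call:
play_rows --targets '[[1,[0,0,0.003],[0,0,0]],[1,[0,0,0.003],[0,0,0]],[1,[0,0,0.003],[0,0,0]]]'

```text
t: 11.48
position: [0.5712, 0.0207, 0.226]
eef_rot: [3.142, 0.0, 2.862]
contact_force: [-2.8, 1.3, 7.3]
gripper_width: 0.0007
grasp_force: 3.3
```

Call:
play_rows --targets '[[1,[0,0,0.002],[0,0,0]],[1,[0,0,0.002],[0,0,0]],[1,[0,0,0.002],[0,0,0]]]'

```text
t: 11.73
position: [0.5712, 0.0207, 0.2257]
eef_rot: [3.142, 0.0, 2.862]
contact_force: [-3.1, 1.2, 8.0]
gripper_width: 0.0007
grasp_force: 3.7
```

Force is 8 N and it's at the stop. Lifting, then checking.

Call:
play_rows --targets '[[1,[0,0,-0.01],[0,0,0]],[1,[0,0,-0.03],[0,0,0]],[1,[0,0,-0.1],[0,0,0]],[1,[0,0,-0.3],[0,0,0]],[1,[0,0,-0.5],[0,0,0]],[1,[0,0,-0.5],[0,0,0]],[1,[0,0,-0.5],[0,0,0]]]'

```text
t: 12.32
position: [0.5723, 0.0204, 0.3285]
eef_rot: [3.141, 0.007, 2.862]
contact_force: [0.4, 0.8, -0.2]
gripper_width: 0.0005
grasp_force: 0.0
```

```bash
python3 - <<'E'
from h import *
W=optics.snapshot("wrist");cv2.imwrite("pics/w5.png",W["color"][150:330,200:440][:,:,::-1].repeat(3,0).repeat(3,1))
print(go((.517,.261),.145))
E
```

```text
[ 0.5933  1.0807 -0.0061]
```

View pics/w5.png

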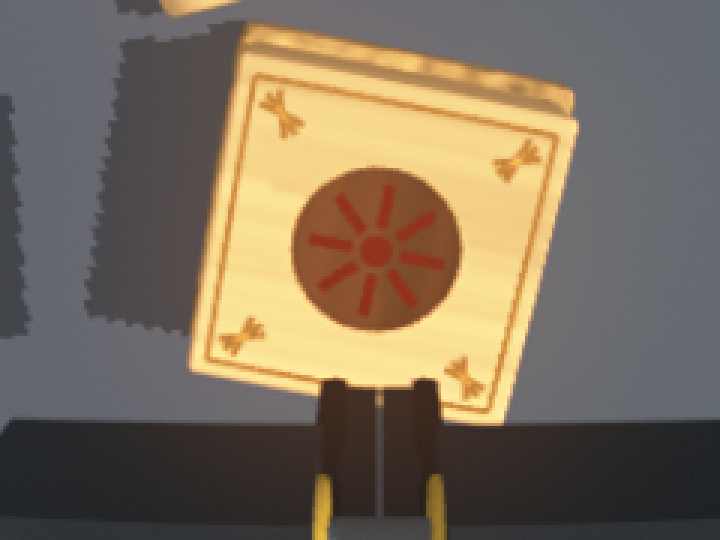

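The padauk is flush. Its disc top has sunk level with a brown seat disc, and only the red spokes show, at crop (376,250). The walnut shows the same seat tone. Now maple.

Call:
play_rows --targets '[[1,[0.297,0.54,0],[0,0,0]],[1,[0.297,0.54,0],[0,0,0]],[1,[0.297,0.54,0],[0,0,0]],[1,[0.297,0.54,0],[0,0,0]],[1,[0.297,0.54,0],[0,0,0]]]'

```text
t: 12.78
position: [0.5425, 0.1426, 0.3229]
eef_rot: [-3.14, -0.003, 2.866]
contact_force: [-0.1, -0.9, 0.4]
gripper_width: 0.0004
grasp_force: 0.0
```

Call:
play_rows --targets '[[1,[0.297,0.54,0],[0,0,0]],[1,[0.297,0.54,0],[0,0,0]],[1,[0.297,0.54,0],[0,0,0]],[1,[0.297,0.54,0],[0,0,0]],[1,[0.297,0.54,0],[0,0,0]]]'

```text
t: 13.2
position: [0.5162, 0.2615, 0.3237]
eef_rot: [-3.14, -0.001, 2.864]
contact_force: [0.4, 0.2, -0.4]
gripper_width: 0.0
grasp_force: 0.0
```

```bash
python3 - <<'E'
from h import *
o=manip.get_obs();print(o["t"],o["position"],o["eef_rot"],o["contact_force"])
W=optics.snapshot("wrist");p=fpix(W,[.517,.261,.052]);b=blob(W["color"],p,"maple",36);c,d=fray(W,b[0]);P=c+d*(.052-c[2])/d[2]
print(p,b,P,go(P,.062))
cv2.imwrite("pics/w6.png",W["color"][100:400,120:520][:,:,::-1])
E
```

```text
13.2 [0.51617928 0.26151147 0.32367557] [-3.13975135e+00 -1.46424410e-03  2.86430225e+00] [ 0.37185172  0.20567401 -0.42419071]
[326.86181182 243.3047059 ] (array([325.46272278, 241.72940063]), (55.40464401245117, 55.5854606628418), 29.948148727416992) [0.51560585 0.26036706 0.052     ] [ 0.0042 -0.0005  0.3992]
```

View pics/w6.png

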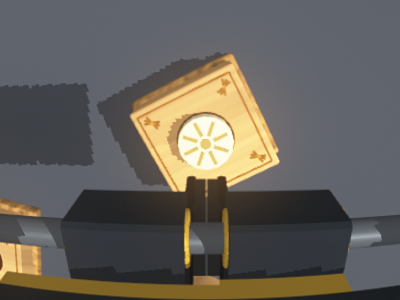

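The cream rosette is at crop (205,142), 1 mm from the expected place.

Call:
play_rows --targets '[[1,[0.002,-0.002,0.15],[0,0,0]],[1,[0.002,-0.002,0.25],[0,0,0]],[1,[0.002,-0.002,0.32],[0,0,0]],[1,[0.002,-0.002,0.37],[0,0,0]],[1,[0.002,-0.002,0.4],[0,0,0]],[1,[0.002,-0.002,0.4],[0,0,0]],[1,[0.002,-0.002,0.4],[0,0,0]]]'

```text
t: 13.83
position: [0.5166, 0.2601, 0.2454]
eef_rot: [-3.142, 0.0, 2.861]
contact_force: [-0.5, 0.0, 0.2]
gripper_width: 0.0005
grasp_force: 0.0
```

Call:
play_rows --targets '[[1,[0,0,0.01],[0,0,0]],[1,[0,0,0.02],[0,0,0]],[1,[0,0,0.03],[0,0,0]],[1,[0,0,0.035],[0,0,0]],[1,[0,0,0.04],[0,0,0]],[1,[0,0,0.045],[0,0,0]],[1,[0,0,0.05],[0,0,0]],[1,[0,0,0.055],[0,0,0]],[1,[0,0,0.06],[0,0,0]],[1,[0,0,0.06],[0,0,0]],[1,[0,0,0.06],[0,0,0]]]'

```text
t: 14.75
position: [0.5161, 0.2609, 0.2332]
eef_rot: [3.141, 0.0, 2.862]
contact_force: [-0.4, 0.3, 2.9]
gripper_width: 0.0006
grasp_force: 1.4
```

Call:
play_rows --targets '[[1,[0,0,0.004],[0,0,0]],[1,[0,0,0.008],[0,0,0]],[1,[0,0,0.012],[0,0,0]],[1,[0,0,0.016],[0,0,0]],[1,[0,0,0.02],[0,0,0]],[1,[0,0,0.02],[0,0,0]],[1,[0,0,0.02],[0,0,0]]]'

```text
t: 15.33
position: [0.5161, 0.2609, 0.229]
eef_rot: [3.141, 0.0, 2.862]
contact_force: [-0.7, 1.7, 1.3]
gripper_width: 0.0005
grasp_force: 0.9
```

Call:
play_rows --targets '[[1,[0,0,0.004],[0,0,0]],[1,[0,0,0.008],[0,0,0]],[1,[0,0,0.011],[0,0,0]],[1,[0,0,0.011],[0,0,0]],[1,[0,0,0.011],[0,0,0]]]'

```text
t: 15.75
position: [0.5161, 0.2609, 0.2268]
eef_rot: [3.141, 0.0, 2.862]
contact_force: [-1.3, 1.7, 3.7]
gripper_width: 0.0006
grasp_force: 1.1
```

Call:
play_rows --targets '[[1,[0,0,0.003],[0,0,0]],[1,[0,0,0.003],[0,0,0]],[1,[0,0,0.003],[0,0,0]]]'

```text
t: 16.0
position: [0.5161, 0.2609, 0.2266]
eef_rot: [3.141, 0.0, 2.862]
contact_force: [-1.6, 1.4, 5.1]
gripper_width: 0.0006
grasp_force: 2.5
```

Call:
play_rows --targets '[[1,[0,0,0.003],[0,0,0]],[1,[0,0,0.003],[0,0,0]],[1,[0,0,0.003],[0,0,0]]]'

```text
t: 16.25
position: [0.5162, 0.2609, 0.2261]
eef_rot: [3.141, 0.0, 2.862]
contact_force: [-1.9, 1.4, 6.8]
gripper_width: 0.0001
grasp_force: 3.1
```

Call:
play_rows --targets '[[1,[0,0,0.003],[0,0,0]],[1,[0,0,0.003],[0,0,0]],[1,[0,0,0.003],[0,0,0]]]'

```text
t: 16.5
position: [0.5162, 0.2609, 0.2257]
eef_rot: [3.141, -0.0, 2.862]
contact_force: [-2.6, 0.9, 7.0]
gripper_width: 0.0003
grasp_force: 3.7
```

Call:
play_rows --targets '[[1,[0,0,-0.01],[0,0,0]],[1,[0,0,-0.03],[0,0,0]],[1,[0,0,-0.1],[0,0,0]],[1,[0,0,-0.3],[0,0,0]],[1,[0,0,-0.5],[0,0,0]],[1,[0,0,-0.5],[0,0,0]],[1,[0,0,-0.5],[0,0,0]],[1,[0,0,-0.5],[0,0,0]]]'

```text
t: 17.17
position: [0.5159, 0.2605, 0.3248]
eef_rot: [-3.141, 0.0, 2.862]
contact_force: [-0.1, 0.1, -0.7]
gripper_width: 0.0005
grasp_force: 0.0
```

```bash
python3 - <<'E'
from h import *
W=optics.snapshot("wrist");T=optics.snapshot("top")["color"]
a=cv2.resize(W["color"][150:330,200:440],(400,300),interpolation=0);b=cv2.resize(T[180:300,250:450],(400,240))
b=np.vstack([b,np.zeros((60,400,3),np.uint8)])
cv2.imwrite("pics/w7.png",np.hstack([a,b])[:,:,::-1])
E
```

```text
(no output)
```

View pics/w7.png

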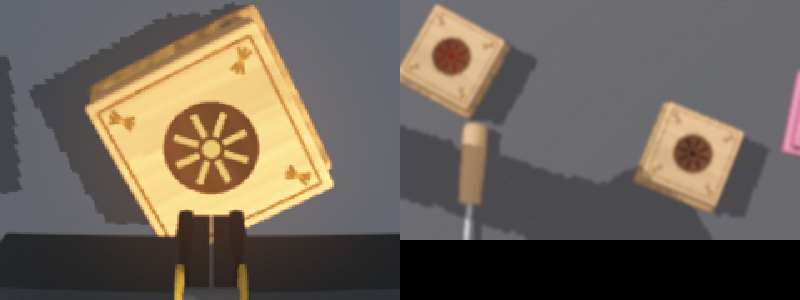

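All three show the same flush look: maple at (211,148), padauk at (451,56), walnut at (692,153). The gripper is clear of everything, so I'm handing in.

```bash
python3 -c "
from cell import hand_in
print(hand_in())"
```

```text
the job is handed in; nothing more can be done
None
```

I pressed the walnut, padauk and maple rosettes flush in that order, with at most about 8 N of downward force read on any of them, and handed the job in with the gripper raised clear; no verdict came back.

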